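# Load and lock the tilting deburring fixture

### The arm

A 6-joint arm with a two-finger parallel gripper is mounted at the origin on a cart in front of the work surface, level with it; the furniture and walls round the work are solid. World frame = base frame: x ahead of the robot, y to its left, z up, the work surface at z = 0. Lengths are in m, angles in rad, forces in N, time in s.
With the tool pointing down it reaches from about 0.35 to 0.725 m from the base axis. Payload 4.3 kg.
Tool frame: the origin (TCP) lies at the very end of the fingers, on their centre line; the grasp point (between the pads) lies grasp_offset behind it (grasp_offset is the distance from the TCP to the grasp point, in m); z points along the fingers, y is the line along which they close (so a half turn about z gives the same grasp; the last joint's range is limited). The gripper opens to 85 mm and grips with 20 to 120 N. Pads are 22 mm wide; open, the fingers measure 114 mm over their backs; the gripper's body (76 mm by 85 mm) begins 54 mm behind the grasp point. The pads swing forward as they close: fully open they stand 13 mm farther back than shut.
Start: joints at [1.186, 0.377, 0.081, 1.274, 0, 1.46], TCP at [0.156, 0.553, 0.231] pointing down, gripper open.
Joint ranges: [-2.72, 2.72], [-0.84, 1.66], [-1.02, 1.22], [-1.77, 2.12], [-1.37, 1.28], [-3.14, 3.14]. Speed limits (rad/s): [2.57, 2.57, 3.14, 3.14, 3.14, 3.14].

### API

Orientations are given as a unit quaternion [w, x, y, z].
In Python, from plant import get_state, get_image, camera_info, job_done, grasp_offset gives the robot as it stands.
- The arm moves only by the tool carry_out, never from a script. Its arguments are lists of equal length, an entry for each row: "gripper": the opening, from 0 (shut) to 1 (fully open); "delta_pos": the shift along the tool's x, y, z in cm, a list of three; "yaw": the turn about the tool's z in rad. A call has 1 to 12 rows; each row shifts and turns the commanded pose from where the row before left it, along the tool's axes as they then stand; what a row does not reach is not made up. A row lasts 1/10 s, in which the tool goes at most 50 mm and 8.59 degrees, less where a joint would pass 70% of its speed; a pose out of reach is approached as far as the arm can. A call with a gripper value outside its range is refused whole. The fingers move at their own pace and stop on an object; "newtons" is the grip in N (left out, the last holds). Time passes only in rows, so rows that do not move let the fingers close. It gives the time, the measured TCP pose, the force, the opening and the grip force at its end, in the units of the state.
- get_state(): the state, without advancing time (a new reading comes with each control period).
- get_image(name): name is "side" or "top"; returns the picture (400x640x3 uint8, red, green, blue); there is no depth.
- camera_info(name): a dict with "camera_matrix" (3x3 intrinsics, pixels), "camera_from_world" (4x4, takes a point from world to camera coordinates). Camera axes: x right, y up, looking along -z (the intrinsics and any distortion apply to the point x, -y, -z); pixel columns grow to the right and rows downward; lengths in m; the calibration is good to about 2 mm. A picture is of the moment at which its call begins. camera_info takes no time and is no camera call.
- job_done(): hands the job in; it is judged then, once.
The state is a dict: "time": time; "q": joint angles; "joint_velocities": joint speeds; "tau": joint torques, N m; "ee_pos": TCP position; "ee_rot": TCP orientation; "wrist_force": force on the tool from outside, world axes, zero at the start; "moment": the same for the moment, N m; "finger_gap": opening from 0.0 (shut) to 1.0 (fully open); "grasp_force": force on a finger pad.
Only numpy, scipy, OpenCV 4.12 (cv2) and the standard library are available. Lean on these libraries where they do the work, as an engineer would, in place of code of your own. Each camera call takes 0.05 s, during which the arm holds its last target. There are 200 camera calls.

### The job

Get the tilting fixture ready for deburring: lay the small cover casting flat in the nest on its sprung plate, flange down, and lock the plate level with its bayonet knob: press the red knob, and the plate with it, down on to the rest buffers, turn it clockwise until it stops, then let go. Press with feeling, to about 23 N: enough that the knob turns freely and is not forced, without overloading the buffers. Leave the other things on the bench alone.

Things in the scene. Friction and masses are not known exactly. Their poses are not given: they have to be found in the camera images.
- casting: small grey die-cast cover, 64 x 73 x 33 mm, the smaller of the two castings: a flange 63 mm (its x) by 72 mm (its y), 7 mm thick, with a boss about 39 x 45 mm on it up to z = 30 mm, by which it is gripped. Origin at the centre of its underside, z up. About 0.2 kg
- other_casting: the longer grey casting, 65 x 91 x 28 mm; not for this nest, leave it. Origin at the centre of its underside
- fixture: the fixture's green base, 228 x 132 x 14 mm, bolted to the bench (different place and yaw each time). Origin on the bench right under the nest; its x axis points from the plate's hinge to the lock knob, z up. The hinge axis runs along its y through x = -0.070, z = 0.041. Between it and the robot stands the open guard gate: low bar in front, tall post front left, clear strip front right
- nest (a point): centre of the nest on the upper face of the hinged aluminium plate, on the plate; z is the plate's normal, x points away from the hinge. Four black rails, 6 mm high, leave an opening of 68 mm (x) by 77 mm (y) for the flange, 2.5 mm of play each way. 70 mm from the hinge axis along x, 5 mm above it
- plate (a joint): tilt of the hinged aluminium plate (190 x 108 x 10 mm), rad: 0.25 raised (its far edge, at the knob, stands up, so that it faces the robot; a spring holds it there), 0 level, as when locked. Pressing it down at the knob takes about 5 N at the top, rising to about 8 N just above level, where it meets the two rest buffers
- lock_knob (a joint): turn of the red knob, a bayonet lock, rad: 0 free (bar in line with the fixture's x axis), 1.3 locked, at its stop; grows clockwise seen from above. The foot on its shaft, under the plate, must pass below a lip on the keeper (0.25 to 1.05 rad), then springs up into a notch. It turns with under 0.1 N m; with too little press it binds on the lip, and 0.35 N m or more there is forcing it
- knob_grip (a point): foot of the red knob's grip: a bar 46 mm long (its x), 14 mm wide (its y), 26 mm tall, on a round steel collar 52 mm wide; the point is on the collar's upper face, 155 mm from the hinge axis along the plate, 10 mm above it. z is the knob's axis and tilts with the plate; x turns with the knob. The collar turns with the bar: fingertips may bear on it beside the bar
- mallet: mallet with a wooden handle, 279 mm long, lying at the right; leave it. Origin at the centre of its underside
- tin: round tin with a green lid, 67 mm wide, 37 mm tall, at the left; leave it. Origin at the centre of its underside
- square_file: file with a blue handle, 250 mm long, lying behind the fixture; leave it. Origin at the centre of its underside
- deburrer: hand deburring tool with a blue handle, 173 mm long, behind at the left; leave it. Origin at the centre of its underside
- brush: brush with a red handle, 229 mm long, behind at the right; leave it. Origin at the centre of its underside
- buffers: two amber sprung rest buffers in black sleeves under the plate's far edge, 2.5 N/mm together. To bring the knob's foot below its lip the plate goes a few mm past level against them, about 20 or 21 N at the knob; 22 to 25 N is right to turn under, about 28 N overloads the buffers. Buffers and keeper stand on a shimmed seat, up to 1.8 mm higher or lower: feel for it. Origin at the fixture's
Things that resemble listed ones, but are neither listed nor needed, are in the scene too. Leave any yellow look-alike of the casting alone.

How it is judged:
At the end, for the whole second after the job is handed in: The casting lies flat and still in the nest (its underside centre within 6 mm of the nest's, less than 2.5 mm above the plate, square to within 0.12 rad), upright; the plate is level to within 0.025 rad and stays so by itself, with the knob turned to at least 1.1 rad (value of joint plate below 0.025 rad and value of joint lock_knob above 1.1 rad and distance between casting and nest below 0.006 m and z of casting in the frame of nest below 0.0025 m and angle between the z axis of casting and the z axis of nest, either way round below 0.05 rad and angle between the x axis of casting and the x axis of nest, either way round below 0.12 rad and angle between casting's own z axis and vertical below 0.3 rad and linear speed of casting below 0.01 m/s and velocity of joint plate below 0.02 rad/s); the robot touches nothing.
It fails at once if the rest buffers are overloaded: more than 18 N between plate and buffers (about 28 N of press at the knob) (contact force between buffers and plate above 18 N).
It fails at once if the knob is forced while its foot binds: more than 12 N between the foot and a lip of the keeper (about 0.35 N m at the knob) (contact force between lock_knob and lip_l above 12 N or contact force between lock_knob and lip_r above 12 N).
It fails at once if another thing on the bench is shifted by more than 20 mm (distance of any of other_casting, mallet, tin, square_file, deburrer, brush from where it was at the start of the episode above 0.02 m).
It also fails if it takes over 62 s, if anything falls off the work surface, if the arm or the gripper's body presses on something with over 40 N, if the wrist force passes 120 N, or if a joint passes its speed limit or range.

## Working session

There is one attempt and no reset: what is moved stays moved. The work goes in short steps, Python scripts to look and compute and a tool call to move; the robot and the scene stay as the last step left them, time stands still between calls to the robot, and variables do not carry over. Pictures are saved under pics/ and viewed, at most 12 in all, crops included, and the job is handed in when it is done.

Besides the shell and the picture viewer there is one more tool, called after "Emit:" as name(argument=value, ...) on one line, values as JSON. carry_out: Moves the arm, as the interface text tells. Its arguments: {"type":"object","properties":{"gripper":{"type":"array"},"delta_pos":{"type":"array"},"yaw":{"type":"array"},"newtons":{"type":"number"}},"required":["gripper","delta_pos","yaw"]}

```bash
mkdir -p pics; ls; python3 - <<'E'
from plant import *
import cv2,numpy as np
for n in("side","top"):
    im=get_image(n); np.save(f"pics/{n}0.npy",im); cv2.imwrite(f"pics/{n}0.png",im[:,:,::-1])
    c=camera_info(n); print(n,{k:np.round(v,4).tolist() if not isinstance(v,(str,dict)) else v for k,v in c.items()})
print(grasp_offset,get_state())
E
```

```text
pics
side {'camera_matrix': [[437.2637, 0.0, 311.5961], [0.0, 437.2637, 188.7731], [0.0, 0.0, 1.0]], 'camera_from_world': [[0.9511, -0.309, -0.0049, -0.5839], [0.1673, 0.5015, 0.8488, -0.1651], [-0.2598, -0.8081, 0.5287, -1.2067], [0.0, 0.0, 0.0, 1.0]]}
top {'camera_matrix': [[363.0002, 0.0, 321.7324], [0.0, 363.0002, 204.3749], [0.0, 0.0, 1.0]], 'camera_from_world': [[0.0259, -0.9992, 0.0296, -0.0235], [0.9965, 0.0282, 0.0787, -0.6014], [-0.0795, 0.0275, 0.9965, -0.9605], [0.0, 0.0, 0.0, 1.0]]}
0.0187 {'time': 0.1, 'q': array([ 1.18567784e+00,  3.77991692e-01,  7.97616949e-02,  1.27440899e+00,
       -1.83784900e-05,  1.46046288e+00]), 'joint_velocities': array([-0.00123314, -0.00134008,  0.00269401, -0.00038507,  0.00260273,
        0.00135459]), 'tau': array([ 1.00142701e-03, -4.64693677e+01,  2.70582765e+01,  1.19611836e-02,
       -2.74549975e-04,  1.47028220e-05]), 'ee_pos': array([0.15581467, 0.55287015, 0.2304542 ]), 'ee_rot': array([-2.17000991e-04,  1.36960611e-01,  9.90576066e-01, -8.95455767e-04]), 'wrist_force': array([0.46840996, 0.05044061, 0.14642646]), 'moment': array([0.00796728, 0.02490957, 0.05294422]), 'grasp_force': 0.0, 'finger_gap': 1.0026459575428963}
```

View pics/top0.png

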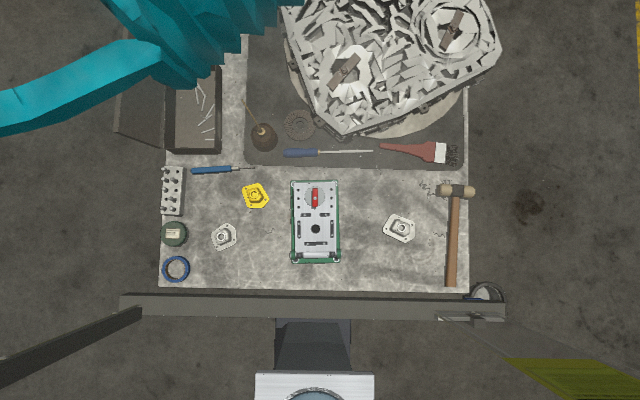

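View pics/side0.png

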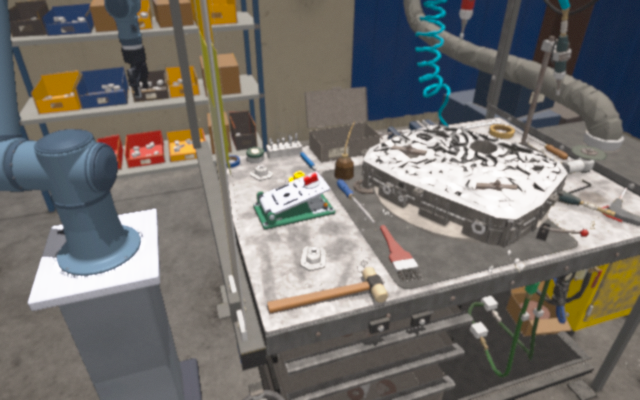

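The top view shows these candidates for the casting: left grey at (224,236), right grey at (399,228), and the yellow look-alike at (256,195). The fixture is at (315,222) with the red knob at (315,197). In the side view the grey castings are at (260,171) and (313,258). Next I'll take close crops.

```bash
cat > h.py <<'E'
import numpy as np,cv2
from plant import *
def ray(n,uv):
    c=camera_info(n);K=np.array(c["camera_matrix"]);T=np.array(c["camera_from_world"])
    p=np.linalg.solve(K,[uv[0],uv[1],1]);d=T[:3,:3].T@np.array([p[0],-p[1],-p[2]])
    return -T[:3,:3].T@T[:3,3],d
def onz(n,uv,z):
    o,d=ray(n,uv);return o+d*(z-o[2])/d[2]
def proj(n,P):
    c=camera_info(n);K=np.array(c["camera_matrix"]);T=np.array(c["camera_from_world"])
    p=T[:3,:3]@P+T[:3,3];q=K@np.array([p[0],-p[1],-p[2]]);return q[:2]/q[2]
def two(a,b):
    (o1,d1),(o2,d2)=ray("top",a),ray("side",b)
    s=np.linalg.lstsq(np.c_[d1,-d2],o2-o1,rcond=None)[0]
    A,B=o1+s[0]*d1,o2+s[1]*d2
    return (A+B)/2,np.linalg.norm(A-B)
E
python3 - <<'E'
from h import *
t=np.load("pics/top0.npy");s=np.load("pics/side0.npy")
def crop(im,x,y,w,h,W,H): return cv2.resize(im[y:y+h,x:x+w],(W,H),interpolation=cv2.INTER_CUBIC)
a=crop(t,204,216,40,40,266,300);a=crop(t,204,216,40,45,266,300);b=crop(t,379,206,40,45,266,300);c=crop(t,280,172,71,100,268,300)
c=cv2.resize(t[174:270,275:361],(268,300),interpolation=cv2.INTER_CUBIC)
d=cv2.resize(s[155:190,240:285],(266,300)[::1],interpolation=cv2.INTER_CUBIC)
e=cv2.resize(s[240:275,293:338],(266,300),interpolation=cv2.INTER_CUBIC)
f=cv2.resize(s[160:230,245:340],(268,300),interpolation=cv2.INTER_CUBIC)
m=np.vstack([np.hstack([a,b,c]),np.hstack([d,e,f])]);cv2.imwrite("pics/m1.png",m[:,:,::-1])
for p in((224,236),(399,228)): print(onz("top",p,.02))
E
```

```text
[0.50962717 0.25276884 0.02      ]
[ 0.54351161 -0.21970035  0.02      ]
```

View pics/m1.png

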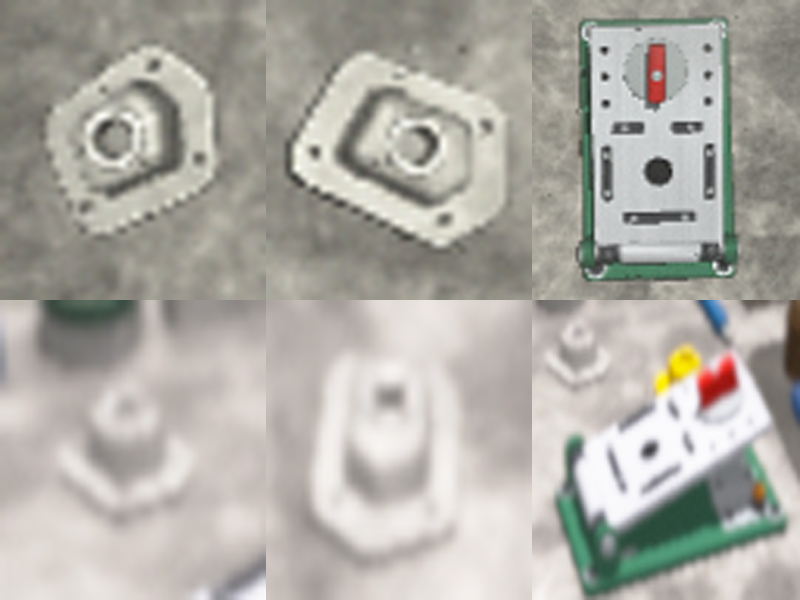

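The crops show that the left grey casting at (224,236) is the smaller one. The right one is clearly longer, about 33 px against 27 px, so I choose the left. The plate is raised, with the knob bar in line with the fixture's x axis. Next I'll measure contours.

```bash
python3 - <<'E'
from h import *
ims=[get_image("top").astype(np.float32) for _ in range(6)]
t=np.mean(ims,0).astype(np.uint8);print("noise",np.std(ims,0).mean());np.save("pics/topm.npy",t)
s=np.mean([get_image("side").astype(np.float32) for _ in range(4)],0).astype(np.uint8);np.save("pics/sidem.npy",s)
K=8
for name,(x,y,w,h) in dict(small=(204,216,40,42),big=(379,206,42,44)).items():
    g=cv2.cvtColor(t[y:y+h,x:x+w],cv2.COLOR_RGB2GRAY)
    G=cv2.resize(g,None,fx=K,fy=K,interpolation=cv2.INTER_CUBIC)
    bg=np.median(g);th=(bg+np.percentile(g,92))/2
    print(name,bg,th)
    m=(G>th).astype(np.uint8);m=cv2.morphologyEx(m,cv2.MORPH_OPEN,np.ones((9,9)))
    cs=cv2.findContours(m,cv2.RETR_EXTERNAL,cv2.CHAIN_APPROX_NONE)[0];c=max(cs,key=cv2.contourArea)
    uv=(c[:,0]+.5)/K-.5+[x,y]
    P=np.array([onz("top",p,.007)[:2] for p in uv]).astype(np.float32)*1000
    H=cv2.convexHull(P)
    print(name,cv2.minAreaRect(P),cv2.contourArea(H))
    for a in range(-90,90,10):
        r=np.radians(a);q=P@np.array([[np.cos(r),-np.sin(r)],[np.sin(r),np.cos(r)]]);print(a,np.round(np.ptp(q,0),1),end=' ')
    print();ap=cv2.approxPolyDP(H,3,True)[:,0];print(ap.round(0).tolist())
    o=cv2.resize(t[y:y+h,x:x+w],None,fx=K,fy=K,interpolation=cv2.INTER_CUBIC);cv2.drawContours(o,[c],-1,(255,0,0),1);cv2.imwrite(f"pics/c_{name}.png",o[:,:,::-1])
# fixture
hsv=cv2.cvtColor(t,cv2.COLOR_RGB2HSV)
R=t[170:275,275:360].astype(int)
red=((R[...,0]>120)&(R[...,1]<80)).astype(np.uint8);M=cv2.moments(red,True);print("red",M['m10']/M['m00']+275,M['m01']/M['m00']+170,cv2.minAreaRect(np.argwhere(red)[:,::-1].astype(np.float32)))
gr=((R[...,1]>R[...,0]+25)&(R[...,1]>R[...,2]+10)).astype(np.uint8)
pts=(np.argwhere(gr)[:,::-1]+[275,170])
P=np.array([onz("top",p,.014)[:2] for p in pts]).astype(np.float32)*1000
print("green",cv2.minAreaRect(P))
a=cv2.imread("pics/c_small.png");b=cv2.imread("pics/c_big.png");hh=max(a.shape[0],b.shape[0])
f=cv2.resize(t[172:272,275:361,::-1],None,fx=5.5,fy=5.5,interpolation=cv2.INTER_CUBIC)
W=np.zeros((560,800,3),np.uint8);W[:a.shape[0],:a.shape[1]]=a
fs=cv2.resize(t[172:272,280:355,::-1],None,fx=5.6,fy=5.6,interpolation=cv2.INTER_CUBIC);W[:560,340:340+fs.shape[1]]=fs
cv2.imwrite("pics/m2.png",W)
E
```

```text
noise 1.9941964
small 144.0 170.5
small ((509.6773681640625, 256.0090637207031), (63.74782943725586, 70.28565216064453), 27.093368530273438) 3745.610150895547
-90 [68.2 75.8] -80 [68.3 72.4] -70 [69.1 67.6] -60 [70.8 63.4] -50 [73.7 63.3] -40 [76.1 67.2] -30 [78.1 69.7] -20 [79.6 70.2] -10 [78.9 69.8] 0 [75.8 68.2] 10 [72.4 68.3] 20 [67.6 69.1] 30 [63.4 70.8] 40 [63.3 73.7] 50 [67.2 76.1] 60 [69.7 78.1] 70 [70.2 79.6] 80 [69.8 78.9] 
[[546.0, 248.0], [543.0, 261.0], [520.0, 289.0], [497.0, 288.0], [470.0, 272.0], [482.0, 240.0], [494.0, 224.0], [526.0, 225.0]]
big 154.0 186.0
big ((546.4135131835938, -226.97422790527344), (88.02757263183594, 67.3781509399414), 66.33474731445312) 4962.69799977541
-90 [87.9 78.2] -80 [90.8 82.9] -70 [91.1 85.3] -60 [88.7 85.5] -50 [84.2 86.5] -40 [79.2 86.8] -30 [72.7 86.3] -20 [67.7 88.8] -10 [72.2 89.4] 0 [78.2 87.9] 10 [82.9 90.8] 20 [85.3 91.1] 30 [85.5 88.7] 40 [86.5 84.2] 50 [86.8 79.2] 60 [86.3 72.7] 70 [88.8 67.7] 80 [89.4 72.2] 
[[580.0, -200.0], [545.0, -178.0], [534.0, -178.0], [505.0, -237.0], [514.0, -257.0], [524.0, -265.0], [560.0, -266.0], [569.0, -258.0], [583.0, -209.0]]
red 314.4125 197.85 ((39.5, 27.0), (18.0, 5.0), 90.0)Traceback (most recent call last):
  File "<stdin>", line 27, in <module>
  File "h.py", line 8, in onz
    o,d=ray(n,uv);return o+d*(z-o[2])/d[2]
        ~~~^^^^^^
  File "h.py", line 4, in ray
    c=camera_info(n);K=np.array(c["camera_matrix"]);T=np.array(c["camera_from_world"])
ValueError: time passes only in moves, steps and waits
```

```bash
python3 - <<'E'
import re
s=open("h.py").read()
s=s.replace("from plant import *","from plant import *\nCI={n:camera_info(n) for n in('top','side')}").replace("c=camera_info(n)","c=CI[n]")
s=s.replace("for n in('top','side')}","XX",1) if 0 else s
open("h.py","w").write(s)
E
cat > m.py <<'E'
from h import *
t=np.load("pics/topm.npy")
K=8;x,y,w,h=204,216,40,42
g=cv2.cvtColor(t[y:y+h,x:x+w],cv2.COLOR_RGB2GRAY);o=cv2.resize(t[y:y+h,x:x+w],None,fx=K,fy=K,interpolation=cv2.INTER_CUBIC)
G=cv2.resize(g,None,fx=K,fy=K,interpolation=cv2.INTER_CUBIC)
for th,col in((165,(255,0,0)),(172,(0,255,0)),(180,(0,0,255))):
    m=(G>th).astype(np.uint8);m=cv2.morphologyEx(m,cv2.MORPH_OPEN,np.ones((13,13)))
    c=max(cv2.findContours(m,cv2.RETR_EXTERNAL,cv2.CHAIN_APPROX_NONE)[0],key=cv2.contourArea)
    cv2.drawContours(o,[c],-1,col,1)
    P=np.array([onz("top",p,.007)[:2] for p in (c[:,0]+.5)/K-.5+[x,y]])*1000
    print(th)
    for a in range(24,46,3):
        r=np.radians(a);R=np.array([[np.cos(r),-np.sin(r)],[np.sin(r),np.cos(r)]]);q=P@R;print(a,np.round(np.ptp(q,0),1),np.round(R@((q.max(0)+q.min(0))/2),1))
R=t[170:275,275:360].astype(int)
red=((R[...,0]>120)&(R[...,1]<80)).astype(np.uint8)
pts=np.argwhere(red)[:,::-1]+[275,170];vx=cv2.fitLine(pts.astype(np.float32),cv2.DIST_L2,0,.01,.01).ravel();print("red",vx)
gr=((R[...,1]>R[...,0]+25)&(R[...,1]>R[...,2]+10)).astype(np.uint8)
P=np.array([onz("top",p,.014)[:2] for p in np.argwhere(gr)[:,::-1]+[275,170]]).astype(np.float32)*1000
print("green",cv2.minAreaRect(P))
# black centre disc + rails
for p in ("disc",):
    gg=cv2.cvtColor(t[170:275,275:360],cv2.COLOR_RGB2GRAY)
    n,l,st,ce=cv2.connectedComponentsWithStats((gg<90).astype(np.uint8))
    for i in range(1,n):
        if 8<st[i,4]<200: print(st[i],ce[i]+[275,170])
W=np.zeros((560,800,3),np.uint8);W[:o.shape[0],:o.shape[1]]=o
f=cv2.resize(t[172:272,280:355],None,fx=5.6,fy=5.6,interpolation=cv2.INTER_CUBIC);W[:560,340:340+f.shape[1]]=f
cv2.imwrite("pics/m2.png",W[:,:,::-1])
E
python3 m.py
```

```text
165
24 [51.  40.6] [522.4 245.6]
27 [51.5 39.5] [522.3 245.1]
30 [52.2 38.5] [522.4 244.6]
33 [52.8 37.5] [522.6 244.1]
36 [53.2 36.4] [522.9 243.6]
39 [53.9 35.2] [523.4 243.2]
42 [54.5 33.9] [523.9 243. ]
45 [54.9 32.5] [524.4 242.7]
172
24 [13.8 54.9] [485.3 248.9]
27 [14.6 55.1] [485.9 249.2]
30 [16.3 55.1] [486.  249.4]
33 [18.2 55. ] [486.  249.5]
36 [20.1 54.8] [486.  249.6]
39 [21.9 54.4] [486.  249.8]
42 [23.7 53.8] [486.  249.9]
45 [25.4 53.1] [485.9 250. ]
180
24 [13.1 53.7] [485.2 249. ]
27 [13.9 53.9] [485.8 249.3]
30 [15.6 53.9] [485.9 249.5]
33 [17.5 53.8] [485.9 249.6]
36 [19.4 53.6] [485.9 249.7]
39 [21.2 53.2] [485.8 249.8]
42 [22.9 52.6] [485.8 249.9]
45 [24.6 51.9] [485.7 250. ]
red [5.119496e-03 9.999869e-01 3.144125e+02 1.978500e+02]
green ((556.8994750976562, 10.076919555664062), (225.1123809814453, 132.98281860351562), 2.8052213191986084)
[ 16  19   4  65 107] [292.87850467 218.73831776]
[37 21  6 17 22] [312.81818182 200.45454545]
[31 43  5  3 11] [308. 214.]
[46 43  4  3 11] [322.36363636 214.        ]
[15 49  2  5 10] [290.5 221. ]
[23 55  2 10 20] [298.5 229.5]
[37 55  8  8 55] [315.21818182 228.52727273]
[56 54  2 10 20] [331.5 228.5]
[30 72 18  3 39] [313.41025641 242.74358974]
[16 83 13  8 48] [296.9375     256.83333333]
[54 82 12  8 44] [333.90909091 255.79545455]
[30 88 13  1 13] [311. 258.]
[23 92  9  2 10] [302.3 262.9]
```

View pics/m2.png

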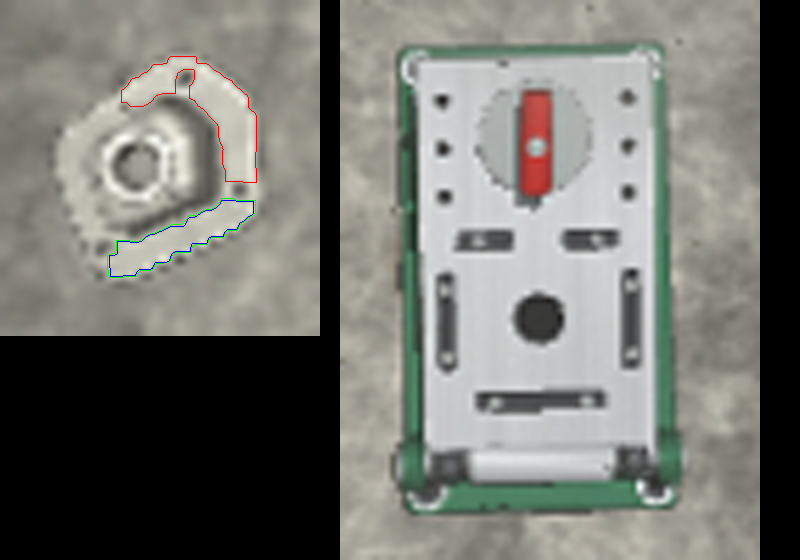

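The fixture crop shows the nest disc at about (315.2,228.5), the rails around it, and the red bar at (314.4,197.9). The casting mask broke up, so I'll use grabCut for it.

```bash
cat > m.py <<'E'
from h import *
t=np.load("pics/topm.npy");s=np.load("pics/sidem.npy")
K=8;x,y,w,h=200,212,48,48
o=cv2.resize(t[y:y+h,x:x+w],None,fx=K,fy=K,interpolation=cv2.INTER_CUBIC)
m=np.full(o.shape[:2],cv2.GC_BGD,np.uint8);c0=(int(23.5*K),int(25*K))
cv2.circle(m,c0,19*K,cv2.GC_PR_BGD,-1);cv2.circle(m,c0,13*K,cv2.GC_PR_FGD,-1);cv2.circle(m,c0,9*K,cv2.GC_FGD,-1)
cv2.grabCut(o,m,None,np.zeros((1,65)),np.zeros((1,65)),6,cv2.GC_INIT_WITH_MASK)
b=((m==1)|(m==3)).astype(np.uint8);b=cv2.morphologyEx(b,cv2.MORPH_OPEN,np.ones((15,15)))
c=max(cv2.findContours(b,cv2.RETR_EXTERNAL,cv2.CHAIN_APPROX_NONE)[0],key=cv2.contourArea);cv2.drawContours(o,[c],-1,(255,0,0),1)
P=np.array([onz("top",p,.006)[:2] for p in (c[:,0]+.5)/K-.5+[x,y]])*1000
for a in range(20,46,3):
    r=np.radians(a);R=np.array([[np.cos(r),-np.sin(r)],[np.sin(r),np.cos(r)]]);q=P@R;print(a,np.round(np.ptp(q,0),1),np.round(R@((q.max(0)+q.min(0))/2),1))
d=np.array([onz("top",p,.0632) for p in((315.22,228.53),(298.5,229.5),(331.5,228.5))]);print("nest",d.round(4))
k=onz("top",(314.41,197.85),.1142);print("knobtop",k.round(4))
v=(k-d[0])[:2];print("yaw",np.arctan2(v[1],v[0]),"len",np.hypot(*v),"exp .0747","yaw rails",np.arctan2(*(d[1]-d[2])[:2])*-1)
# side view
R=s[160:230,245:340].astype(int);red=((R[...,0]>130)&(R[...,1]<70)).astype(np.uint8)
M=cv2.moments(red,True);rs=(M['m10']/M['m00']+245,M['m01']/M['m00']+160);print("red side",rs,two((314.41,197.85),rs))
gg=cv2.cvtColor(s[160:230,245:340],cv2.COLOR_RGB2GRAY)
n,l,st,ce=cv2.connectedComponentsWithStats((gg<130).astype(np.uint8))
e=proj("side",d[0]);print("nest exp side",e)
for i in range(1,n):
    q=ce[i]+[245,160]
    if np.hypot(*(q-e))<8: print(st[i],q,two((315.22,228.53),q))
W=np.zeros((560,800,3),np.uint8);W[:384,:384]=o
f=cv2.resize(s[160:230,245:340],None,fx=4.3,fy=4.3,interpolation=cv2.INTER_CUBIC);W[:f.shape[0],390:390+f.shape[1]]=f
cv2.imwrite("pics/m3.png",W[:,:,::-1])
E
python3 m.py
```

```text
20 [68.1 70.2] [509.4 256.3]
23 [66.2 70.4] [509.6 256.2]
26 [64.6 71.1] [509.6 256.4]
29 [63.8 72.4] [509.2 256.5]
32 [63.6 73.5] [508.6 256.4]
35 [63.6 74.5] [508.  256.3]
38 [63.5 75.2] [507.5 256.2]
41 [64.1 75.7] [507.3 256.3]
44 [65.2 76.1] [507.4 256.6]
nest [[ 0.5355  0.0091  0.0632]
 [ 0.5319  0.0522  0.0632]
 [ 0.5367 -0.0331  0.0632]]
knobtop [0.6103 0.0137 0.1142]
yaw 0.06200462821307027 len 0.07488834035502454 exp .0747 yaw rails 0.05649566931061707
red side (310.4375, 179.15625) (array([0.61328603, 0.01323387, 0.09990857]), np.float64(0.0033630820164048543))
nest exp side [285.85614239 194.511894  ]
[39 34  5  3 11] [286.09090909 194.81818182] (array([0.53584504, 0.00902039, 0.0620642 ]), np.float64(0.0006505077267516495))
```

View pics/m3.png

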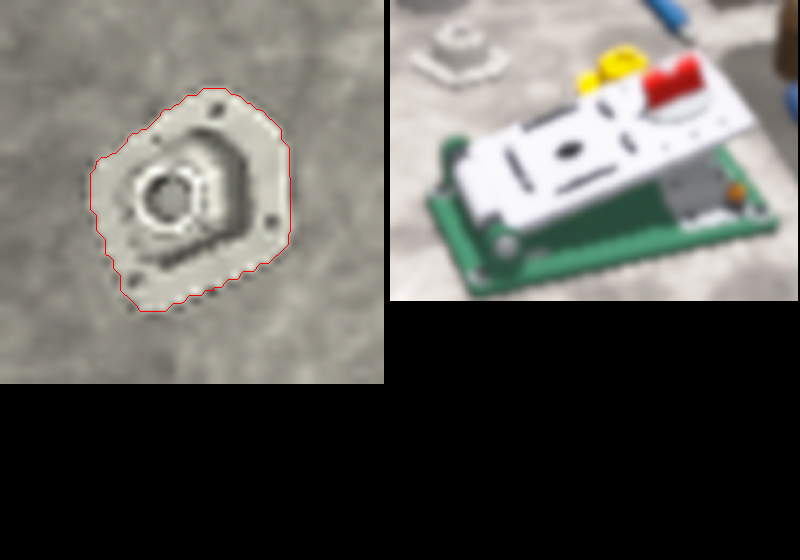

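The casting contour is clean: 63.7 x 72.8 mm at about 30.5°, centre (0.509, 0.256). The nest agrees between both views to 0.7 mm, at (0.536, 0.009, 0.063), with fixture yaw about 0.057. Next I'll check where the gate posts and bar stand, and how the arm has to pass them.

```bash
python3 - <<'E'
from h import *
for p in((120,295),(140,318),(505,320),(497,290),(320,295),(160,285),(160,310),(350,372)):
    print(p,[onz("top",p,z).round(2)[:2].tolist() for z in(0,.1,.3)])
for p in((238,345),(215,230),(245,370),(222,235)): print("side",p,[onz("side",p,z).round(2)[:2].tolist() for z in(0,.1)])
s=cv2.imread("pics/side0.png");t=cv2.imread("pics/top0.png")
a=cv2.resize(s[0:400,140:300],None,fx=1.5,fy=1.5);b=cv2.resize(t[250:400,80:560],(560,175))
W=np.zeros((600,800,3),np.uint8);W[:600,:240]=a;W[:175,240:800]=b;cv2.imwrite("pics/m4.png",W)
E
```

```text
(120, 295) [[0.34, 0.53], [0.36, 0.48], [0.4, 0.38]]
(140, 318) [[0.29, 0.47], [0.31, 0.43], [0.36, 0.34]]
(505, 320) [[0.3, -0.52], [0.32, -0.47], [0.37, -0.36]]
(497, 290) [[0.38, -0.5], [0.39, -0.45], [0.42, -0.34]]
(320, 295) [[0.36, -0.01], [0.37, -0.01], [0.41, -0.0]]
(160, 285) [[0.37, 0.42], [0.39, 0.38], [0.42, 0.3]]
(160, 310) [[0.31, 0.42], [0.33, 0.38], [0.37, 0.3]]
(350, 372) [[0.15, -0.1], [0.19, -0.08], [0.26, -0.06]]
side (238, 345) [[0.31, -0.44], [0.3, -0.52]]
side (215, 230) [[0.31, -0.01], [0.31, -0.15]]
side (245, 370) [[0.31, -0.5], [0.3, -0.58]]
side (222, 235) [[0.33, -0.05], [0.32, -0.18]]
```

View pics/m4.png

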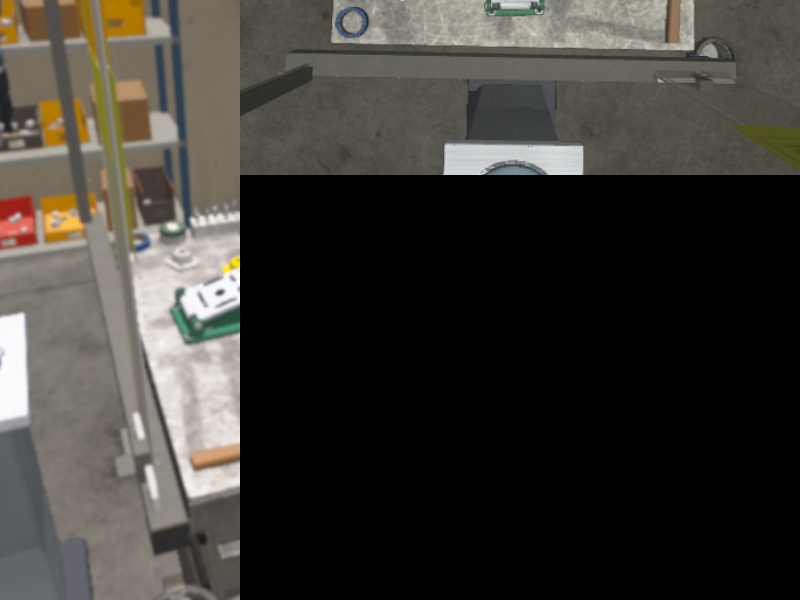

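The crop shows a grey low bar with a tall grey post at its left end, at side (197,145) and top (135,313). It stands between the arm and the casting in bearing. A yellow mesh post is at the right end.

```bash
python3 - <<'E'
from h import *
for a,b in(((138,310),(197,146)),((122,318),(190,146)),((310,300),None)):
    if b: print(two(a,b))
print([proj("side",np.array([x,y,z])).round().tolist() for x,y,z in((.34,.4,0),(.34,.4,.1),(.34,0,0),(.34,0,.1))])
# post top view: points along it
for p in((140,315),(100,332),(50,354),(0,376)):
    print(p,[onz("top",p,z).round(3)[:2].tolist() for z in(0,.1,.2,.3,.4,.5)])
E
```

```text
(array([0.31524648, 0.45391623, 0.05139485]), np.float64(0.004252734889954299))
(array([0.29058842, 0.50162901, 0.03293525]), np.float64(0.003500546179046399))
[[208.0, 164.0], [204.0, 139.0], [224.0, 225.0], [220.0, 197.0]]
(140, 315) [[0.293, 0.471], [0.316, 0.426], [0.339, 0.381], [0.362, 0.336], [0.385, 0.291], [0.408, 0.246]]
(100, 332) [[0.247, 0.572], [0.275, 0.517], [0.302, 0.463], [0.33, 0.408], [0.357, 0.353], [0.385, 0.298]]
(50, 354) [[0.188, 0.698], [0.222, 0.63], [0.255, 0.563], [0.288, 0.495], [0.322, 0.428], [0.355, 0.361]]
(0, 376) [[0.13, 0.821], [0.169, 0.741], [0.209, 0.662], [0.248, 0.582], [0.287, 0.502], [0.326, 0.423]]
```

```bash
cat > g.py <<'E'
# usage: g.py x y z angle_deg(of tool y in world): prints shift in tool axes (cm) before / after the yaw, and the yaw
import sys,numpy as np
from plant import get_state
from scipy.spatial.transform import Rotation as Ro
s=get_state();w,x,y,z=s["ee_rot"];R=Ro.from_quat([x,y,z,w]).as_matrix()
a=np.degrees(np.arctan2(R[1,1],R[0,1]));X=np.array([float(v) for v in sys.argv[1:4]]);A=float(sys.argv[4]) if len(sys.argv)>4 else a
dy=(A-a+90)%180-90;yaw=-np.radians(dy);d=X-s["ee_pos"]
print("pos",s["ee_pos"].round(4),"ang",a.round(2),"q",s["q"].round(2),"F",s["wrist_force"].round(1),"t",round(s["time"],2),"gap",round(s["finger_gap"],3))
print("before",(100*R.T@d).round(2),"yaw",yaw.round(3),"after",(100*(R@Ro.from_euler('z',yaw).as_matrix()).T@d).round(2))
E
python3 g.py 0.142 0.353 0.231 120.5
```

```text
pos [0.1561 0.5535 0.2313] ang 74.25 q [1.19 0.38 0.08 1.27 0.   1.46] F [ 0.9  0.8 -0.5] t 0.6 gap 0.999
before [ -4.09 -19.68   0.03] yaw -0.807 after [ 11.39 -16.56   0.03]
```

Emit:
carry_out(gripper=[1,1,1,1,1,1], delta_pos=[[-0.4,-2,0],[-0.9,-4,0],[-0.9,-4,0],[-0.9,-4,0],[-0.9,-4,0],[0,-1.7,0]], yaw=[0,0,0,0,0,0])

```text
time: 1.2
ee_pos: [0.1403, 0.3497, 0.2312]
ee_rot: [-0.0, 0.138, 0.99, -0.001]
wrist_force: [0.7, -0.2, -0.3]
finger_gap: 0.997
grasp_force: 0.0
```

```bash
python3 g.py 0.34 0.17 0.231 120.5
```

```text
pos [0.1403 0.3497 0.2312] ang 74.18 q [ 1.02 -0.02 -0.41  1.18 -0.    1.3 ] F [ 0.7 -0.2 -0.3] t 1.2 gap 0.997
before [-24.11 -11.84   0.04] yaw -0.809 after [ -8.09 -25.62   0.04]
```

Emit:
carry_out(gripper=[1,1,1,1,1,1,1,1,1], delta_pos=[[-1.5,-0.4,0],[-3,-0.8,0],[-3,-0.8,0],[-3,-0.8,0],[-3,-0.8,0],[-3.2,-2.5,0],[-3.2,-2.5,0],[-3,-2.4,0],[-1.2,-1,0]], yaw=[0,0,0,0,0,0,0,0,0])

```text
time: 2.1
ee_pos: [0.3422, 0.1699, 0.2316]
ee_rot: [0.001, 0.139, 0.99, -0.0]
wrist_force: [0.8, -0.7, 0.0]
finger_gap: 1.005
grasp_force: 0.0
```

Emit:
carry_out(gripper=[1,1,1,1,1,1,1], delta_pos=[[0,0,0],[0,0,0],[0,0,0],[0,0,0],[0,0,0],[0,0,0],[0,0,0]], yaw=[-0.14,-0.14,-0.14,-0.14,-0.14,-0.109,0])

```text
time: 2.8
ee_pos: [0.3405, 0.1721, 0.2314]
ee_rot: [0.0, -0.264, 0.965, 0.0]
wrist_force: [-0.2, 1.2, 0.3]
finger_gap: 0.999
grasp_force: 0.0
```

```bash
python3 g.py 0.509 0.256 0.08 120.5
```

```text
pos [0.3405 0.1721 0.2314] ang 120.59 q [ 0.3  -0.01 -0.4   1.18  0.   -0.23] F [-0.2  1.2  0.3] t 2.8 gap 0.999
before [-18.77  -1.36  15.15] yaw 0.002 after [-18.77  -1.33  15.15]
```

Emit:
carry_out(gripper=[1,1,1,1,1,1,1,1,1], delta_pos=[[-1.5,0,0],[-3.5,-0.3,0],[-4,-0.3,1],[-4,-0.3,3],[-3.5,-0.3,4],[-2.27,-0.16,4],[0,0,2.5],[0,0,0.65],[0,0,0]], yaw=[0,0,0,0,0,0,0,0,0])

```text
time: 3.7
ee_pos: [0.5057, 0.2545, 0.0814]
ee_rot: [-0.001, -0.263, 0.965, -0.0]
wrist_force: [-0.8, -0.2, 0.7]
finger_gap: 1.003
grasp_force: 0.0
```

```bash
python3 g.py 0.509 0.256 0.009 120.5
python3 - <<'E'
from h import *
t=get_image("top");s=get_image("side")
a=cv2.resize(t[190:270,180:290],(770,560)[:2] if 0 else (400,291),interpolation=cv2.INTER_CUBIC);b=cv2.resize(s[100:210,210:320],(400,400),interpolation=cv2.INTER_CUBIC)
W=np.zeros((400,800,3),np.uint8);W[:291,:400]=a;W[:,400:]=b;cv2.imwrite("pics/m5.png",W[:,:,::-1])
E
```

```text
pos [0.5057 0.2545 0.0814] ang 120.53 q [ 0.35  0.45 -0.21  0.91  0.   -0.18] F [-0.8 -0.2  0.7] t 3.7 gap 1.003
before [-0.38 -0.05  7.24] yaw 0.001 after [-0.38 -0.05  7.24]
```

View pics/m5.png

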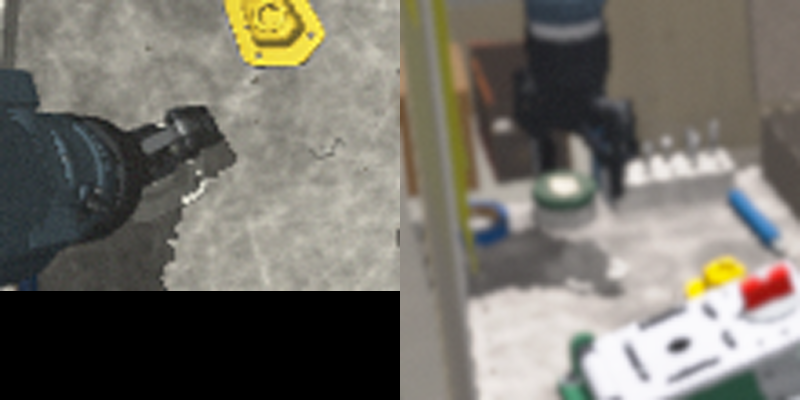

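The side crop shows the gripper directly above the casting; in the top view the arm hides it. Descend and grip.

Emit:
carry_out(gripper=[1,1,1,1,1,1,0.4,0.4,0.4,0.4,0.4,0.4], delta_pos=[[-0.35,0,2.5],[0,0,2.5],[0,0,1.5],[0,0,0.7],[0,0,0],[0,0,0],[0,0,0],[0,0,0],[0,0,0],[0,0,0],[0,0,0],[0,0,0]], yaw=[0,0,0,0,0,0,0,0,0,0,0,0], newtons=30)

```text
time: 5.0
ee_pos: [0.5104, 0.2571, 0.0112]
ee_rot: [0.001, -0.264, 0.965, 0.0]
wrist_force: [-1.6, -0.3, 5.9]
finger_gap: 0.466
grasp_force: 29.5
```

```bash
python3 g.py 0.509 0.256 0.009 120.5
```

```text
pos [0.5104 0.2571 0.0112] ang 120.59 q [ 0.36  0.53 -0.29  0.75  0.   -0.18] F [-1.6 -0.3  5.9] t 5.0 gap 0.466
before [ 0.17 -0.03  0.22] yaw 0.002 after [ 0.17 -0.03  0.22]
```

Emit:
carry_out(gripper=[0.4,0.4,0.4,0.4,0.4,0.4,0.4,0.4,0.4,0.4], delta_pos=[[0,0,-1],[0,0,-3],[0,0,-4],[0,0,-4],[0,0,-3],[0,0,-1],[0,0,0],[0,0,0],[0,0,0],[0,0,0]], yaw=[0,0,0,0,0,0,0.12,0.14,0.14,0.08])

```text
time: 6.0
ee_pos: [0.5089, 0.2564, 0.1687]
ee_rot: [-0.001, -0.025, 1.0, -0.0]
wrist_force: [0.0, -1.2, -2.6]
finger_gap: 0.465
grasp_force: 30.2
```

```bash
python3 g.py 0.533 0.009 0.165 93.2
```

```text
pos [0.5089 0.2564 0.1687] ang 92.86 q [ 0.36  0.39 -0.06  1.12 -0.    0.31] F [ 0.  -1.2 -2.6] t 6.0 gap 0.465
before [ -1.17 -24.82   0.39] yaw -0.006 after [ -1.03 -24.83   0.39]
```

Emit:
carry_out(gripper=[0.4,0.4,0.4,0.4,0.4,0.4,0.4,0.4,0.4,0.4], delta_pos=[[0,-1.5,0],[-0.2,-3,0],[-0.2,-4,0],[-0.2,-4,0],[-0.2,-4,0],[-0.2,-4,0],[-0.1,-3,0],[-0.1,-1.3,0],[0,0,0],[0,0,0]], yaw=[0,0,0,0,0,0,0,0,0,0])

```text
time: 7.0
ee_pos: [0.5348, 0.0102, 0.1698]
ee_rot: [-0.001, -0.027, 1.0, 0.0]
wrist_force: [0.5, -0.1, -3.0]
finger_gap: 0.465
grasp_force: 30.2
```

```bash
python3 g.py 0.533 0.009 0.1 93.2
python3 - <<'E'
from h import *
t=get_image("top");s=get_image("side")
np.save("pics/s6.npy",s)
W=cv2.resize(s[120:220,225:345],(720,600),interpolation=cv2.INTER_CUBIC);cv2.imwrite("pics/m6.png",W[:,:,::-1])
for P in((.533,.009,.157),(.533,.009,.168)): print(proj("side",np.array(P)))
E
```

```text
pos [0.5348 0.0102 0.1698] ang 93.12 q [-0.1   0.32 -0.16  1.09  0.   -0.15] F [ 0.5 -0.1 -3. ] t 7.0 gap 0.465
before [ 0.18 -0.11  6.98] yaw -0.001 after [ 0.18 -0.11  6.98]
[283.86523531 167.47762225]
[283.71896545 164.14862389]
```

View pics/m6.png

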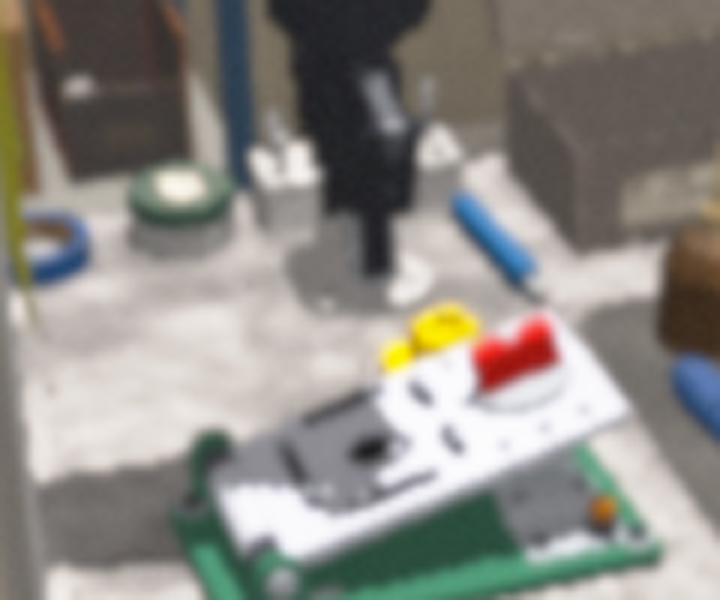

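The side crop shows the casting held level, at about crop (375,285), above the nest. The plate is still raised and the fixture untouched. Lower it with a soft grip so it can pivot.

Emit:
carry_out(gripper=[0.4,0.4,0.4,0.4,0.4,0.4,0.4], delta_pos=[[0.18,-0.1,2],[0,0,3],[0,0,2],[0,0,1],[0,0,0.3],[0,0,0.1],[0,0,0]], yaw=[0,0,0,0,0,0,0], newtons=20)

```text
time: 7.8
ee_pos: [0.5346, 0.0089, 0.0873]
ee_rot: [0.001, -0.027, 1.0, -0.0]
wrist_force: [0.0, 1.3, -2.3]
finger_gap: 0.463
grasp_force: 30.2
```

Emit:
carry_out(gripper=[0.4,0.4,0.4,0.4], delta_pos=[[0,0,0.15],[0,0,0.15],[0,0,0.1],[0,0,0]], yaw=[0,0,0,0])

```text
time: 8.2
ee_pos: [0.5336, 0.0087, 0.0823]
ee_rot: [-0.0, -0.027, 1.0, 0.0]
wrist_force: [-0.3, -1.0, -2.3]
finger_gap: 0.467
grasp_force: 30.2
```

Emit:
carry_out(gripper=[0.4,0.4,0.4,0.4], delta_pos=[[0,0,0.15],[0,0,0.15],[0,0,0.1],[0,0,0]], yaw=[0,0,0,0])

```text
time: 8.6
ee_pos: [0.5328, 0.0083, 0.0782]
ee_rot: [-0.001, -0.027, 1.0, -0.0]
wrist_force: [-4.6, -1.4, 2.9]
finger_gap: 0.468
grasp_force: 29.8
```

```bash
python3 g.py 0.533 0.009 0.0735 93.2
```

```text
pos [0.5328 0.0083 0.0782] ang 93.08 q [-0.1   0.39 -0.31  0.87 -0.   -0.16] F [-4.6 -1.4  2.9] t 8.6 gap 0.468
before [-0.03  0.07  0.47] yaw -0.002 after [-0.03  0.07  0.47]
```

Emit:
carry_out(gripper=[0.4,0.4,0.4], delta_pos=[[0,0,0.1],[0,0,0.1],[0,0,0]], yaw=[0,0,0], newtons=20)

```text
time: 8.9
ee_pos: [0.5322, 0.0081, 0.076]
ee_rot: [-0.001, -0.027, 1.0, -0.001]
wrist_force: [-5.1, -1.9, 3.3]
finger_gap: 0.462
grasp_force: 26.8
```

Emit:
carry_out(gripper=[0.4,0.4,0.4], delta_pos=[[0,0,0.1],[0,0,0.1],[0,0,0]], yaw=[0,0,0])

```text
time: 9.2
ee_pos: [0.5321, 0.0082, 0.0742]
ee_rot: [-0.001, -0.027, 1.0, -0.001]
wrist_force: [-7.2, -2.0, 6.6]
finger_gap: 0.463
grasp_force: 25.6
```

```bash
python3 g.py 0.533 0.009 0.0735 93.2
python3 - <<'E'
from h import *
s=get_image("side")
W=cv2.resize(s[140:230,245:345],(660,594),interpolation=cv2.INTER_CUBIC);cv2.imwrite("pics/m7.png",W[:,:,::-1])
E
```

```text
pos [0.5321 0.0082 0.0742] ang 93.06 q [-0.1   0.4  -0.32  0.86 -0.   -0.16] F [-7.2 -2.   6.6] t 9.2 gap 0.463
before [-0.09  0.08  0.07] yaw -0.002 after [-0.09  0.08  0.07]
```

View pics/m7.png

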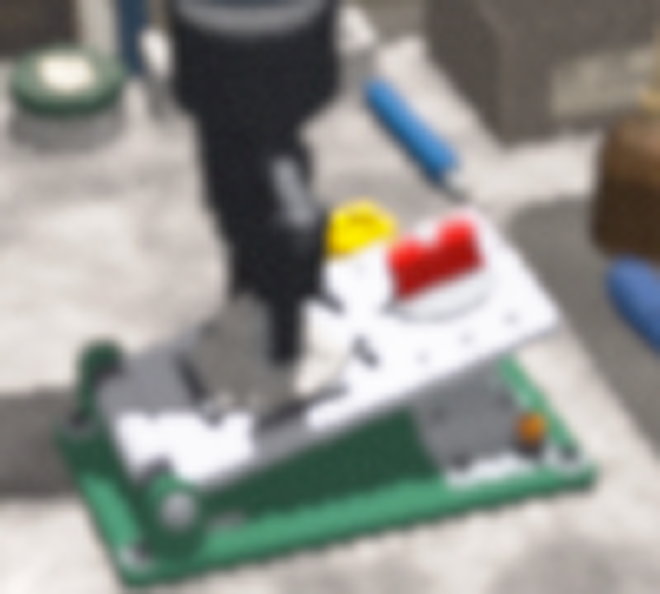

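The casting sits in the nest area, with the flange edge near the rails at crop (350,350) and (255,410). Release slowly, then rise.

Emit:
carry_out(gripper=[0.6,0.7,0.8,0.8,0.8], delta_pos=[[0,0,0],[0,0,0],[0,0,0],[0,0,0],[0,0,0]], yaw=[0,0,0,0,0])

```text
time: 9.75
ee_pos: [0.534, 0.0088, 0.0743]
ee_rot: [0.0, -0.027, 1.0, 0.0]
wrist_force: [-0.3, 0.6, -0.1]
finger_gap: 0.8
grasp_force: 0.0
```

Emit:
carry_out(gripper=[0.85,0.85,0.85,0.85,0.85,0.85,0.85,0.85,0.85,0.85,0.85], delta_pos=[[0,0,-1],[0,0,-2],[0,0,-4],[0,0,-4],[0,0,-2],[2,0,0],[4,0,0],[4,0,0],[4,0,0],[1.5,0,0],[0,0,0]], yaw=[0,0,0,0,0,0,0,0,0,0,0])

```text
time: 10.85
ee_pos: [0.3768, 0.0005, 0.2049]
ee_rot: [0.0, -0.027, 1.0, 0.0]
wrist_force: [0.8, 0.1, 0.6]
finger_gap: 0.848
grasp_force: 0.0
```

```bash
python3 g.py 0.533 0.009 0.0735 93.2
python3 - <<'E'
from h import *
s=get_image("side");t=np.mean([get_image("top").astype(np.float32) for _ in range(4)],0).astype(np.uint8);np.save("pics/t8.npy",t);np.save("pics/s8.npy",s)
W=np.zeros((480,800,3),np.uint8)
W[:480,:400]=cv2.resize(t[174:270,275:355],(400,480),interpolation=cv2.INTER_CUBIC);W[:360,400:]=cv2.resize(s[150:240,245:345],(400,360),interpolation=cv2.INTER_CUBIC);cv2.imwrite("pics/m8.png",W[:,:,::-1])
E
```

```text
pos [0.3768 0.0005 0.2049] ang 93.08 q [-0.17 -0.01 -0.47  1.11  0.   -0.22] F [0.8 0.1 0.6] t 10.85 gap 0.848
before [-1.564e+01  1.000e-02  1.314e+01] yaw -0.002 after [-15.64  -0.02  13.14]
```

View pics/m8.png

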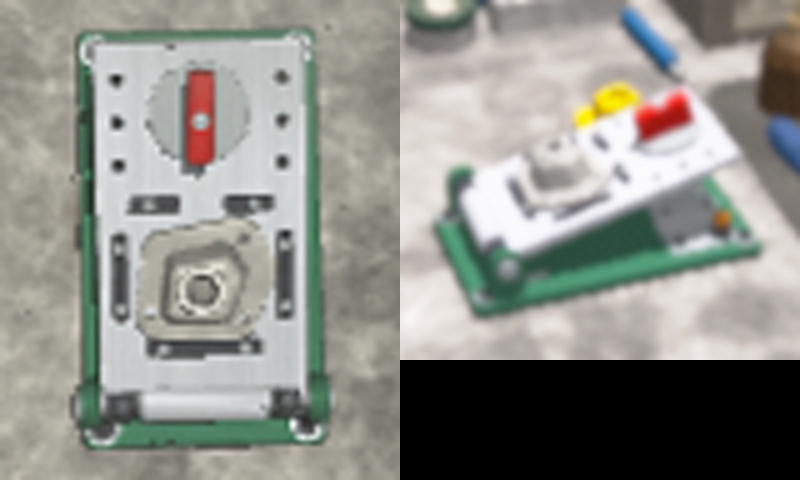

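The crop shows the casting seated between the rails, with the flange at crop (135–275, 220–342), upright and flush in the side view. The plate is still raised. Now I'll approach the knob from above.

Emit:
carry_out(gripper=[0.5,0.5,0.5,0.5,0.5,0.5,0.5,0.5,0.5,0.5], delta_pos=[[-2,0,0],[-4,0,0],[-4,0,0],[-4,0,0],[-4,0,0],[-4,0,0],[-2,0,1],[0,0,3],[0,0,1.5],[0,0,0]], yaw=[0,0,0,0,0,0,0,0,0,0])

```text
time: 12.1
ee_pos: [0.6173, 0.0136, 0.1455]
ee_rot: [-0.003, -0.027, 1.0, 0.0]
wrist_force: [0.0, 0.2, -0.5]
finger_gap: 0.5
grasp_force: 0.0
```

```bash
python3 g.py 0.6166 0.0137 0.095 93.2
```

```text
pos [0.6173 0.0136 0.1455] ang 93.12 q [-0.08  0.5   0.05  1.13  0.   -0.14] F [ 0.   0.2 -0.5] t 12.1 gap 0.5
before [0.04 0.   5.05] yaw -0.001 after [0.04 0.   5.05]
```

Down beside the bar, then close lightly to centre, staying just above the collar.

Emit:
carry_out(gripper=[0.5,0.5,0.5,0.5,0.3,0.3,0.24,0.24], delta_pos=[[0,0,1.5],[0,0,2],[0,0,1],[0,0,0.2],[0,0,0],[0,0,0],[0,0,0],[0,0,0]], yaw=[0,0,0,0,0,0,0,0])

```text
time: 12.9
ee_pos: [0.6191, 0.0133, 0.1031]
ee_rot: [0.001, -0.027, 1.0, -0.0]
wrist_force: [-0.3, -0.6, 0.2]
finger_gap: 0.242
grasp_force: 0.0
```

```bash
python3 g.py 0.6166 0.0137 0.091 93.2
```

```text
pos [0.6191 0.0133 0.1031] ang 93.1 q [-0.08  0.53 -0.02  1.02  0.   -0.14] F [-0.3 -0.6  0.2] t 12.9 gap 0.242
before [0.25 0.06 1.21] yaw -0.002 after [0.25 0.06 1.21]
```

Emit:
carry_out(gripper=[0.24,0.24,0.24,0.24,0.24], delta_pos=[[0,0,0.6],[0,0,0.6],[0,0,0.4],[0,0,0.4],[0,0,0]], yaw=[0,0,0,0,0])

```text
time: 13.4
ee_pos: [0.6205, 0.0133, 0.0831]
ee_rot: [0.002, -0.027, 1.0, 0.0]
wrist_force: [3.2, -0.5, 6.3]
finger_gap: 0.241
grasp_force: 2.6
```

```bash
python3 g.py 0.62 0.0137 0.07 93.2
```

```text
pos [0.6205 0.0133 0.0831] ang 93.11 q [-0.08  0.54 -0.05  0.97  0.   -0.14] F [ 3.2 -0.5  6.3] t 13.4 gap 0.241
before [0.05 0.04 1.31] yaw -0.002 after [0.05 0.04 1.31]
```

Emit:
carry_out(gripper=[0.24,0.24,0.24,0.24,0.24,0.24], delta_pos=[[-0.1,0,0.5],[-0.1,0,0.6],[-0.05,0,0.6],[-0.05,0,0.4],[0,0,0.2],[0,0,0]], yaw=[0,0,0,0,0,0])

```text
time: 14.0
ee_pos: [0.6246, 0.0135, 0.0609]
ee_rot: [0.003, -0.027, 1.0, 0.0]
wrist_force: [3.7, 0.4, 6.1]
finger_gap: 0.241
grasp_force: 3.2
```

```bash
python3 g.py 0.6239 0.0141 0.051 93.2
```

```text
pos [0.6246 0.0135 0.0609] ang 93.11 q [-0.08  0.57 -0.07  0.93  0.   -0.13] F [3.7 0.4 6.1] t 14.0 gap 0.241
before [0.08 0.06 0.99] yaw -0.002 after [0.08 0.06 0.99]
```

Emit:
carry_out(gripper=[0.24,0.24,0.24,0.24], delta_pos=[[0,0.03,0.3],[0,0,0.2],[0,0,0.1],[0,0,0]], yaw=[0,0,0,0])

```text
time: 14.4
ee_pos: [0.6252, 0.0136, 0.0553]
ee_rot: [0.004, -0.027, 1.0, -0.0]
wrist_force: [5.0, -0.4, 7.0]
finger_gap: 0.243
grasp_force: 3.4
```

Emit:
carry_out(gripper=[0.1,0.1,0.1,0.1], delta_pos=[[0,0,0],[0,0,0],[0,0,0],[0,0,0]], yaw=[0,0,0,0], newtons=25)

```text
time: 14.8
ee_pos: [0.6245, 0.0141, 0.0552]
ee_rot: [0.003, -0.027, 1.0, 0.0]
wrist_force: [3.7, 1.7, 7.4]
finger_gap: 0.16
grasp_force: 30.1
```

```bash
python3 g.py 0.6239 0.0141 0.051 93.2
```

```text
pos [0.6245 0.0141 0.0552] ang 93.12 q [-0.08  0.57 -0.08  0.91  0.   -0.13] F [3.7 1.7 7.4] t 14.8 gap 0.16
before [0.06 0.   0.42] yaw -0.001 after [0.06 0.   0.42]
```

Emit:
carry_out(gripper=[0.1,0.1,0.1], delta_pos=[[0,0,0.2],[0,0,0],[0,0,0]], yaw=[0,0,0])

```text
time: 15.1
ee_pos: [0.6247, 0.0141, 0.0535]
ee_rot: [0.003, -0.027, 1.0, 0.0]
wrist_force: [3.4, 1.5, 9.2]
finger_gap: 0.162
grasp_force: 30.1
```

Emit:
carry_out(gripper=[0.1,0.1,0.1], delta_pos=[[0,0,0.2],[0,0,0],[0,0,0]], yaw=[0,0,0])

```text
time: 15.4
ee_pos: [0.6249, 0.0141, 0.0518]
ee_rot: [0.004, -0.027, 1.0, 0.0]
wrist_force: [4.2, 1.1, 10.1]
finger_gap: 0.159
grasp_force: 30.3
```

Emit:
carry_out(gripper=[0.1,0.1,0.1], delta_pos=[[0,0,0.15],[0,0,0],[0,0,0]], yaw=[0,0,0])

```text
time: 15.7
ee_pos: [0.625, 0.0142, 0.0508]
ee_rot: [0.004, -0.027, 1.0, 0.0]
wrist_force: [2.8, 1.5, 13.3]
finger_gap: 0.156
grasp_force: 32.7
```

Emit:
carry_out(gripper=[0.1,0.1,0.1], delta_pos=[[0,0,0.2],[0,0,0],[0,0,0]], yaw=[0,0,0])

```text
time: 16.0
ee_pos: [0.6252, 0.0142, 0.0496]
ee_rot: [0.004, -0.027, 1.0, 0.0]
wrist_force: [0.2, 1.7, 16.6]
finger_gap: 0.159
grasp_force: 36.3
```

Emit:
carry_out(gripper=[0.1,0.1,0.1], delta_pos=[[0,0,0.1],[0,0,0],[0,0,0]], yaw=[0,0,0])

```text
time: 16.3
ee_pos: [0.6252, 0.0142, 0.049]
ee_rot: [0.004, -0.027, 1.0, 0.0]
wrist_force: [-0.1, 1.6, 19.8]
finger_gap: 0.161
grasp_force: 37.6
```

Emit:
carry_out(gripper=[0.1,0.1], delta_pos=[[0,0,0.1],[0,0,0]], yaw=[0,0])

```text
time: 16.5
ee_pos: [0.6253, 0.0142, 0.0482]
ee_rot: [0.004, -0.027, 1.0, 0.0]
wrist_force: [-0.2, 2.4, 21.7]
finger_gap: 0.158
grasp_force: 38.8
```

Emit:
carry_out(gripper=[0.1], delta_pos=[[0,0,0]], yaw=[0])

```text
time: 16.6
ee_pos: [0.6253, 0.0141, 0.0483]
ee_rot: [0.004, -0.027, 1.0, 0.0]
wrist_force: [0.3, 2.8, 21.5]
finger_gap: 0.16
grasp_force: 38.8
```

Emit:
carry_out(gripper=[0.1], delta_pos=[[0,0,0]], yaw=[0])

```text
time: 16.7
ee_pos: [0.6253, 0.0142, 0.0483]
ee_rot: [0.004, -0.027, 1.0, 0.0]
wrist_force: [-0.6, 3.3, 20.5]
finger_gap: 0.156
grasp_force: 38.8
```

Emit:
carry_out(gripper=[0.1,0.1], delta_pos=[[0,0,0.06],[0,0,0]], yaw=[0,0])

```text
time: 16.9
ee_pos: [0.6253, 0.0142, 0.0479]
ee_rot: [0.004, -0.027, 1.0, 0.0]
wrist_force: [-0.1, 1.5, 23.1]
finger_gap: 0.16
grasp_force: 39.8
```

Emit:
carry_out(gripper=[0.1], delta_pos=[[0,0,0]], yaw=[0])

```text
time: 17.0
ee_pos: [0.6253, 0.0142, 0.0479]
ee_rot: [0.004, -0.027, 1.0, 0.0]
wrist_force: [-0.7, 1.9, 22.6]
finger_gap: 0.161
grasp_force: 39.7
```

Emit:
carry_out(gripper=[0.1,0.1,0.1], delta_pos=[[0,0,0],[0,0,0],[0,0,0]], yaw=[0.07,0.07,0])

```text
time: 17.3
ee_pos: [0.6253, 0.0141, 0.0479]
ee_rot: [0.004, 0.043, 0.999, 0.0]
wrist_force: [-0.6, 1.9, 23.5]
finger_gap: 0.16
grasp_force: 39.8
```

```bash
python3 g.py 0.6239 0.0141 0.051 93.2; python3 -c "from plant import *;print(get_state()['moment'])"
```

```text
pos [0.6253 0.0141 0.0479] ang 85.04 q [-0.08  0.58 -0.09  0.9   0.    0.01] F [-0.6  1.9 23.5] t 17.3 gap 0.16
before [ 0.13 -0.02 -0.31] yaw -0.142 after [ 0.13  0.   -0.31]
[ 0.3395528   0.74370585 -0.06468267]
```

Emit:
carry_out(gripper=[0.1,0.1], delta_pos=[[0,0,0],[0,0,0]], yaw=[0.07,0.07])

```text
time: 17.5
ee_pos: [0.6253, 0.0141, 0.0479]
ee_rot: [0.004, 0.114, 0.993, 0.001]
wrist_force: [-0.7, 2.2, 22.3]
finger_gap: 0.156
grasp_force: 39.8
```

```bash
python3 -c "from plant import *;s=get_state();print(s['moment'],s['wrist_force'])"
```

```text
[0.27347425 0.78006267 0.10397634] [-0.65519077  2.21545077 22.26788886]
```

Emit:
carry_out(gripper=[0.1,0.1], delta_pos=[[0,0,0],[0,0,0]], yaw=[0.07,0.07])

```text
time: 17.7
ee_pos: [0.6253, 0.0141, 0.0479]
ee_rot: [0.004, 0.183, 0.983, 0.001]
wrist_force: [-0.5, 1.4, 22.6]
finger_gap: 0.157
grasp_force: 39.8
```

```bash
python3 -c "from plant import *;s=get_state();print(s['moment'],s['wrist_force'],s['ee_pos'])"
```

```text
[0.2491698 0.7874327 0.0584981] [-0.45082339  1.42735318 22.56506619] [0.62527479 0.01409489 0.04794123]
```

Emit:
carry_out(gripper=[0.1,0.1,0.1], delta_pos=[[0,0,0],[0,0,0],[0,0,0]], yaw=[0.07,0.07,0.07])

```text
time: 18.0
ee_pos: [0.6253, 0.014, 0.048]
ee_rot: [0.004, 0.285, 0.959, 0.001]
wrist_force: [-0.8, 3.1, 22.1]
finger_gap: 0.161
grasp_force: 38.7
```

Emit:
carry_out(gripper=[0.1,0.1,0.1], delta_pos=[[0,0,0],[0,0,0],[0,0,0]], yaw=[0.07,0.07,0.07])

```text
time: 18.3
ee_pos: [0.6253, 0.014, 0.048]
ee_rot: [0.004, 0.384, 0.923, 0.002]
wrist_force: [-2.1, 3.0, 23.5]
finger_gap: 0.16
grasp_force: 38.4
```

```bash
python3 -c "from plant import *;s=get_state();print(s['moment'],s['wrist_force'],s['ee_pos'])"
```

```text
[0.16913122 0.81952029 0.00580137] [-2.0679757   2.99925005 23.53428326] [0.6252925  0.01401525 0.0479965 ]
```

Emit:
carry_out(gripper=[0.1,0.1,0.1,0.1], delta_pos=[[0,0,0],[0,0,0],[0,0,0],[0,0,0]], yaw=[0.07,0.07,0.07,0.07])

```text
time: 18.7
ee_pos: [0.6252, 0.0141, 0.048]
ee_rot: [0.004, 0.509, 0.861, 0.002]
wrist_force: [-0.2, 1.1, 23.0]
finger_gap: 0.16
grasp_force: 36.7
```

```bash
python3 g.py .625 .014 .048 18.8; python3 -c "from plant import *;s=get_state();print(s['moment'],s['wrist_force'],s['ee_pos'])"
```

```text
pos [0.6252 0.0141 0.048 ] ang 28.82 q [-0.08  0.58 -0.09  0.9   0.    0.99] F [-0.2  1.1 23. ] t 18.7 gap 0.16
before [ 0.01 -0.02  0.  ] yaw 0.175 after [ 0.   -0.02  0.  ]
[0.13866517 0.96221569 0.10640844] [-0.24882227  1.07658331 22.95166737] [0.62522039 0.01405444 0.04801998]
```

Emit:
carry_out(gripper=[0.1,0.1,0.1,0.1], delta_pos=[[0,0,0],[0,0,0],[0,0,0],[0,0,0]], yaw=[0.06,0.06,0.05,0])

```text
time: 19.1
ee_pos: [0.6252, 0.0141, 0.048]
ee_rot: [0.003, 0.579, 0.815, 0.002]
wrist_force: [-1.5, 2.8, 23.0]
finger_gap: 0.156
grasp_force: 36.2
```

```bash
python3 g.py .625 .014 .048 18.8; python3 -c "from plant import *;s=get_state();print(s['moment'],s['wrist_force'],s['ee_pos'])"
```

```text
pos [0.6252 0.0141 0.048 ] ang 19.18 q [-0.08  0.58 -0.09  0.9   0.    1.16] F [-1.5  2.8 23. ] t 19.1 gap 0.156
before [-0.   -0.02  0.  ] yaw 0.007 after [-0.   -0.02  0.  ]
[ 0.06209399  0.97945944 -0.07041545] [-1.46006923  2.7598283  23.0152209 ] [0.62518465 0.01407886 0.0480336 ]
```

Emit:
carry_out(gripper=[0.1,0.1,0.1,0.1,0.1], delta_pos=[[0,0,-0.1],[0,0,-0.1],[0,0,-0.1],[0,0,-0.1],[0,0,0]], yaw=[0.01,0,0,0,0])

```text
time: 19.6
ee_pos: [0.625, 0.0141, 0.0504]
ee_rot: [0.003, 0.583, 0.812, 0.002]
wrist_force: [2.0, 1.9, 12.8]
finger_gap: 0.155
grasp_force: 33.7
```

Emit:
carry_out(gripper=[0.1,0.1,0.1], delta_pos=[[0,0,-0.1],[0,0,-0.1],[0,0,0]], yaw=[0,0,0])

```text
time: 19.9
ee_pos: [0.6249, 0.0141, 0.0512]
ee_rot: [0.003, 0.583, 0.812, 0.002]
wrist_force: [5.2, 2.8, 5.9]
finger_gap: 0.16
grasp_force: 32.6
```

Emit:
carry_out(gripper=[0.2,0.35,0.45,0.45,0.45,0.45,0.45,0.45,0.45,0.45,0.45,0.45], delta_pos=[[0,0,-0.1],[0,0,0],[0,0,0],[0,0,-0.5],[0,0,-2],[0,0,-4],[0,0,-4],[0,0,-4],[0,0,-3],[0,0,-1],[0,0,0],[0,0,0]], yaw=[0,0,0,0,0,0,0,0,0,0,0,0])

```text
time: 21.1
ee_pos: [0.6205, 0.0138, 0.2332]
ee_rot: [-0.001, 0.583, 0.812, -0.001]
wrist_force: [0.5, -0.2, -0.2]
finger_gap: 0.449
grasp_force: 0.0
```

```bash
python3 g.py .39 .0 .235
```

```text
pos [0.6205 0.0138 0.2332] ang 18.62 q [-0.08  0.48  0.24  1.34  0.    1.17] F [ 0.5 -0.2 -0.2] t 21.1 gap 0.449
before [  6.05 -22.29  -0.11] yaw -0.0 after [  6.05 -22.29  -0.11]
```

Back off to clear the view, then check.

Emit:
carry_out(gripper=[0.45,0.45,0.45,0.45,0.45,0.45,0.45,0.45], delta_pos=[[0.5,-2,0],[1,-4,0],[1.1,-4,0],[1.1,-4,0],[1.1,-4,0],[0.8,-3,0],[0.4,-1.2,0],[0,0,0]], yaw=[0,0,0,0,0,0,0,0])

```text
time: 21.9
ee_pos: [0.3898, 0.0, 0.2338]
ee_rot: [-0.001, 0.584, 0.812, -0.001]
wrist_force: [0.7, -0.2, -0.6]
finger_gap: 0.448
grasp_force: 0.0
```

```bash
python3 - <<'E'
from h import *
s=get_image("side");t=np.mean([get_image("top").astype(np.float32) for _ in range(4)],0).astype(np.uint8)
R=t[170:230,275:360].astype(int);red=((R[...,0]>120)&(R[...,1]<80)).astype(np.uint8)
pts=(np.argwhere(red)[:,::-1]+[275,170]);P=np.array([onz("top",p,.077)[:2] for p in pts]).astype(np.float32)*1000
vx,vy,cx,cy=cv2.fitLine(P,cv2.DIST_L2,0,.01,.01).ravel();print("bar ang",np.degrees(np.arctan2(vy,vx)),cx,cy)
W=np.zeros((480,800,3),np.uint8)
W[:480,:400]=cv2.resize(t[174:270,275:355],(400,480),interpolation=cv2.INTER_CUBIC);W[:360,400:]=cv2.resize(s[150:240,245:345],(400,360),interpolation=cv2.INTER_CUBIC);cv2.imwrite("pics/m9.png",W[:,:,::-1])
print(get_state()["wrist_force"])
E
```

```text
bar ang -82.41983 618.9529 23.057932
[-0.61293166 -0.04325509  0.03559196]
```

View pics/m9.png

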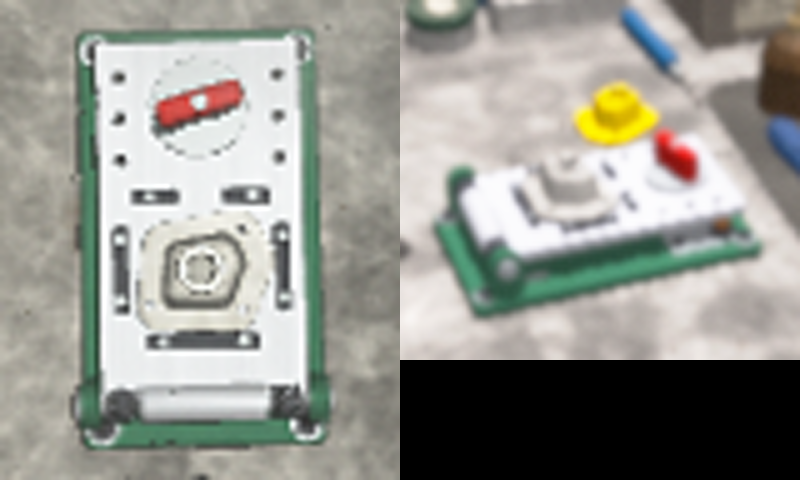

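The crop shows the plate level, the bar turned to about 75–78° clockwise (from crop (155,112) to (243,88)), and the casting flat and centred between the rails. The arm is clear, so I'll hand in.

```bash
python3 -c "from plant import *;print(job_done())"
```

```text
the job is handed in; nothing more can be done
None
```

I handed the job in at about 22 s: the casting lies flat in the nest, and the plate is locked level with the knob turned to about 1.3 rad under about 23 N. The arm is clear of everything; no verdict came back on hand-in.

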